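# Point out the pipe cut short and tally it as a reject

## Task

Of the four pipe pieces standing on the checking plate, one was cut too short. Point it out to the welder: bring the fingertips to about 3 cm above the middle of its open end, without touching any pipe, and keep them there for two seconds; point at none of the others, and pass them with plenty of height. Then push the wide mushroom button on the tally box fully in so that it stays in, leaving the small button unpressed and everything else where it is.

Things in the scene. Friction and masses are not known exactly. Their poses are not given: they have to be found in the camera images.
- check_plate: flat bright steel plate, 270 (x) x 300 (y) x 16 mm, fixed to the table for the run; origin at the centre of its underside on the table. The four pipes stand on it
- pipe_short: the pipe that was cut too short: loose upright grey steel pipe, 48 mm outside, 40 mm bore, 65 mm tall, about 0.3 kg; origin at the centre of its lower end
- pipe_short_top (a point): centre of the open upper end of the short pipe, 65 mm above its lower end, level with the rim (81 mm above the table)
- pipe_a: a pipe of the right length: loose upright grey steel pipe, 48 mm outside, 40 mm bore, 100 mm tall, about 0.4 kg; origin at the centre of its lower end
- pipe_a_top (a point): centre of its open upper end, 100 mm above its lower end (116 mm above the table)
- pipe_b: a pipe of the right length: loose upright grey steel pipe, 48 mm outside, 40 mm bore, 100 mm tall, about 0.4 kg; origin at the centre of its lower end
- pipe_b_top (a point): centre of its open upper end, 100 mm above its lower end (116 mm above the table)
- pipe_c: a pipe of the right length: loose upright grey steel pipe, 48 mm outside, 40 mm bore, 100 mm tall, about 0.4 kg; origin at the centre of its lower end
- pipe_c_top (a point): centre of its open upper end, 100 mm above its lower end (116 mm above the table)
- tally_box: grey tally box, 100 (x) x 180 (y) x 58 mm tall, fixed to the table; origin at the centre of its underside. Two black buttons stand on its top, 42 mm either side of its middle along its y axis: a wide mushroom at +y, a small low round one at -y
- reject (a joint): the mushroom (reject) button's travel in m: 0 fully out, 0.008 fully in; moves straight down. Pushing it takes about 4 N, it has no spring and stays where it is pushed. It may start up to 2 mm in
- reject_top (a point): centre of the mushroom's flat top (head 44 mm across), moving with it; 30 mm above the box's top when fully out (88 mm above the table)
- accept (a joint): the small (accept) button's travel in m: 0 out, 0.005 fully in; sprung, a few newtons. Not to be pressed
- accept_top (a point): centre of the small button's top (26 mm across), 9 mm above the box's top; 84 mm from the mushroom's axis
- magnet: arrow-shaped black welding magnet, about 45 x 50 x 16 mm, lying flat in the middle of the plate among the pipes; to be left alone
- hammer: loose hammer lying on the table; to be left alone
- brush: loose flat brush with a wooden handle lying on the table; to be left alone
- wrench: loose wrench lying on the table; to be left alone
- disc: loose grinding disc, 115 mm across, 6 mm thick, lying flat; to be left alone
- spray_can: loose spray can standing upright, 66 mm across, 190 mm tall; to be left alone
Mind the look-alikes: they are no part of the job. Leave any yellow look-alike of the tally_box alone. Leave any green look-alike of the pipe_c alone.

How it is judged (in metres and radians):
On the way, in this order (a step that is already met when the one before it is completed fails the run):
1. the fingertips dwell over the middle of the short pipe's open end, without contact (horizontal distance between the grasp point and pipe_short_top below 0.024 m and z of the grasp point in the frame of pipe_short_top between 0.02 and 0.085 m), for 1.5 s.
2. the mushroom button is pushed in, after the pointing (value of joint reject above 0.0062 m), for 0.2 s.
At the end, for the whole second after the job is handed in: The mushroom button is at least 6.2 mm in of its 8 mm and stays there, the small button is out (less than 3 mm in), the four pipes stand upright, at rest and within 10 mm of where they started, and the bystanders lie within 20 mm of where they were (value of joint reject above 0.0062 m and value of joint accept below 0.003 m and distance of each of pipe_short, pipe_a, pipe_b, pipe_c from where it was at the start of the episode below 0.01 m and angle between each of pipe_short, pipe_a, pipe_b, pipe_c's own z axis and vertical below 0.1 rad and linear speed of each of pipe_short, pipe_a, pipe_b, pipe_c below 0.02 m/s and distance of each of magnet, hammer, brush, wrench, disc, spray_can from where it was at the start of the episode below 0.02 m); the robot touches nothing.
It fails at once if a pipe is touched by the robot (more than 0.5 N), so also lifted or carried (contact force between any of the fingers, the arm and pipe_short above 0.5 N or contact force between any of the fingers, the arm and pipe_a above 0.5 N or contact force between any of the fingers, the arm and pipe_b above 0.5 N or contact force between any of the fingers, the arm and pipe_c above 0.5 N).
It fails at once if the fingertips point at a pipe of the right length (within 12 mm of its axis and lower than about 35 mm above it) ((horizontal distance between the grasp point and pipe_a_top below 0.012 m and z of the grasp point in the frame of pipe_a_top below 0.055 m) or (horizontal distance between the grasp point and pipe_b_top below 0.012 m and z of the grasp point in the frame of pipe_b_top below 0.055 m) or (horizontal distance between the grasp point and pipe_c_top below 0.012 m and z of the grasp point in the frame of pipe_c_top below 0.055 m)).
It fails at once if a pipe is pushed over or moved by more than 10 mm (distance of any of pipe_short, pipe_a, pipe_b, pipe_c from where it was at the start of the episode above 0.01 m).
It fails at once if the small button is pressed (3 mm or more) (value of joint accept above 0.003 m).
It fails at once if a bystander is moved by more than 20 mm (distance of any of magnet, hammer, brush, wrench, disc, spray_can from where it was at the start of the episode above 0.02 m).
It also fails if it takes over 42 s, if anything falls off the work surface, if the arm or the gripper's body presses on something with over 40 N, if the wrist force passes 120 N, or if a joint passes its speed limit or range.

## Robot

A 7-joint arm with a two-finger parallel gripper is mounted at the origin on the work surface. World frame = base frame: x ahead of the robot, y to its left, z up, the work surface at z = 0. Lengths are in mm, angles in rad, forces in N, time in s.
With the tool pointing down it reaches from about 425 to 875 mm from the base axis. Payload 8.4 kg.
Tool frame: the origin (TCP) lies midway between the tips of the shut fingers; the grasp point (between the pads) lies 19 mm behind it; z points along the fingers, y is the line along which they close (so a half turn about z gives the same grasp; the last joint's range is limited). The gripper opens to 85 mm and grips with 20 to 120 N. Pads are 22 mm wide; open, the fingers measure 114 mm over their backs; the gripper's body (76 mm by 85 mm) begins 54 mm behind the grasp point. The pads swing forward as they close: fully open they stand 13 mm farther back than shut.
Start: joints at [-1.24, 0.333, 0.04, 1.465, -0.013, 1.343, -0.059], TCP at [270.845, 590.853, 231.308] pointing down, gripper open.
Joint ranges: [-2.58, 2.58], [-0.38, 2.09], [-1.3, 1.39], [0.25, 2.4], [-1.5, 4.64], [0.08, 2.09], [-2.65, 2.65]. Speed limits (rad/s): [2.22, 2.22, 2.79, 2.79, 3.14, 3.14, 3.14].

## Interface

Orientations are given as [roll, pitch, yaw] about the fixed x, y, z axes, in that order (R = Rz(yaw) Ry(pitch) Rx(roll)).
In Python, from bench import observe, capture, camera_info, finish_job gives the robot as it stands.
- The arm moves only by the tool send_rows, never from a script. Its argument "motion" is a list of rows, each an object of numbers: "tx", "ty", "tz": the shift along the tool's x, y, z in m; "rx", "ry", "rz": the turn, a rotation vector about the tool's x, y, z in rad. A call has 1 to 20 rows; each row is the pose to reach, as a shift and turn from the pose commanded when the call began, along the tool's axes at that moment; what a row does not reach only later rows make up. A row lasts 1/8 s, in which the tool goes at most 62.5 mm and 10.7 degrees, less where a joint would pass 70% of its speed; a pose out of reach is approached as far as the arm can. A call with a gripper value outside its range is refused whole. "hand" is the finger opening in m, from 0 to 0.0854, set as the call begins (left out, the last holds). The fingers move at their own pace and stop on an object; "force" is the grip in N (left out, the last holds). Time passes only in rows, so rows that repeat a pose let the fingers close. It gives the time, the measured TCP pose, the force, the opening and the grip force at its end, in the units of the state.
- observe(): the state, without advancing time (a new reading comes with each control period).
- capture(name): name is "side" or "top"; returns (picture, depth): 400x640x3 uint8, blue, green, red; 400x640 float32, mm along the optical axis (not along the pixel's ray), 0 where there is no reading.
- camera_info(name): a dict with "fx", "fy", "cx", "cy" (pixels), "R" (3x3) and "t" (3): a world point X has camera coordinates R X + t. Camera axes: x right, y down, z forward; pixel columns grow to the right and rows downward; lengths in mm; the calibration is good to about 2 mm. A picture is of the moment at which its call begins. camera_info takes no time and is no camera call.
- finish_job(): hands the job in; it is judged then, once.
The state is a dict: "clock": time; "joints": joint angles; "joint_velocities": joint speeds; "joint_torque": joint torques, N m; "tcp_pos": TCP position; "eef_rot": TCP orientation; "ft_force": force on the tool from outside, world axes, zero at the start; "torque": the same for the moment, N m; "gripper_width": opening from 0.0 (shut) to 1.0 (fully open); "grasp_force": force on a finger pad.
Only numpy, scipy, OpenCV 4.12 (cv2) and the standard library are available. Lean on these libraries where they do the work, as an engineer would, in place of code of your own. Each camera call takes 0.05 s, during which the arm holds its last target. There are 200 camera calls.

## Working session

There is one attempt and no reset: what is moved stays moved. The work goes in short steps, Python scripts to look and compute and a tool call to move; the robot and the scene stay as the last step left them, time stands still between calls to the robot, and variables do not carry over. Pictures are saved under pics/ and viewed, at most 10 in all, crops included, and the job is handed in when it is done.

Besides the shell and the picture viewer there is one more tool, called after ">>>" as name([rows], argument=value, ...), one row to a line, values as JSON. send_rows: Moves the arm, as the interface text tells. Its arguments: {"type":"object","properties":{"motion":{"type":"array"},"hand":{"type":"number"},"force":{"type":"number"}},"required":["motion"]}

```bash
mkdir -p pics
python3 - <<'E'
from bench import *
import cv2,numpy as np
for n in("top","side"):
    p,d=capture(n); cv2.imwrite(f"pics/{n}0.png",p); np.save(f"{n}_d.npy",d)
    c=camera_info(n); R=np.array(c["R"]);print(n,c["fx"],c["cx"],c["cy"],-R.T@np.array(c["t"]),R[2])
s=observe();print(s["tcp_pos"],s["eef_rot"],s["clock"],s["ft_force"])
E
```

```text
top 368.7751971978217 312.99244630122234 199.27981895726145 [ 354.74591141   47.66425685 1201.58053633] [ 0.15895175 -0.02148943 -0.98705245]
side 478.1148126080874 320.78725589258136 195.84400922353825 [-228.87804863 -762.33815487  865.7962432 ] [ 0.5701862   0.58770894 -0.57400862]
[270.71000028 590.49694337 230.50513196] [-3.14012163e+00  1.06642168e-04  2.71177523e+00] 0.1 [ 0.17839526  0.15454449 -0.14764434]
```

View pics/top0.png

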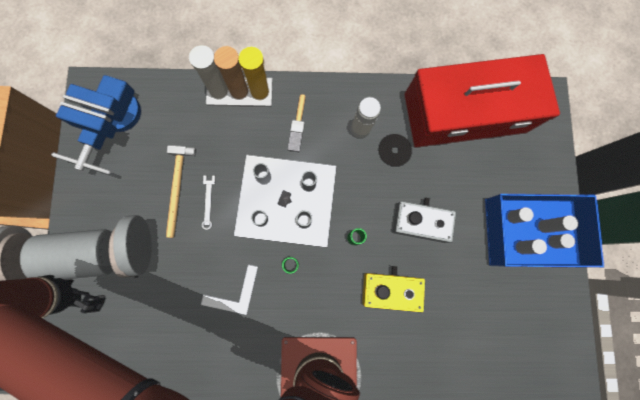

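View pics/side0.png

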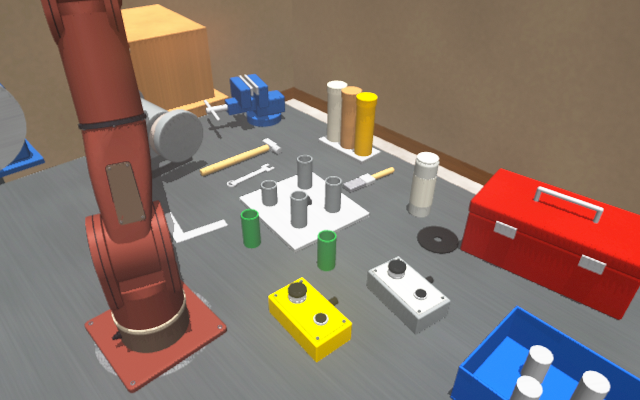

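The top view shows the plate pipes at about (262,173), (308,181), (260,218) and (304,219). The green look-alikes are at (357,236) and (290,265). The grey box is at (426,221) with its mushroom at (415,218), and the yellow box is at (394,292). In the side view the low pipe is the left one at (269,193), which should be top pixel (260,218). I'll check this with depth.

```bash
cat > h.py <<'E'
from bench import *
import cv2,numpy as np
def deproj(n,d):
    c=camera_info(n);R=np.array(c["R"]);t=np.array(c["t"])
    v,u=np.indices(d.shape)
    P=np.stack([(u-c["cx"])/c["fx"]*d,(v-c["cy"])/c["fy"]*d,d],-1)
    return (P-t)@R
def ray(n,u,v,z):
    c=camera_info(n);R=np.array(c["R"]);o=-R.T@np.array(c["t"])
    r=R.T@np.array([(u-c["cx"])/c["fx"],(v-c["cy"])/c["fy"],1]);return o+r*(z-o[2])/r[2]
E
python3 - <<'E'
from h import *
W=deproj("top",np.load("top_d.npy"));S=deproj("side",np.load("side_d.npy"))
for n,u,v in[("nl",260,218),("fl",262,173),("fr",308,181),("nr",304,219),("mush",415,218),("acc",440,224)]:
    p=W[v-17:v+18,u-17:u+18].reshape(-1,3)
    g=ray("top",u,v,100)
    q=S.reshape(-1,3)
    for nm,a in(("top",p),("side",q)):
        a=a[(np.hypot(*(a[:,:2]-g[:2]).T)<(45 if n[0] in"nf" else 25))]
        a=a[a[:,2]<140]
        zt=np.percentile(a[:,2],98.5); r=a[a[:,2]>zt-7]
        c,rad=cv2.minEnclosingCircle(r[:,:2].astype(np.float32))
        print(n,nm,g[:2].round(),"z",zt.round(),"c",np.round(c),"r",round(rad),len(r))
p=cv2.imread("pics/top0.png");q=cv2.imread("pics/side0.png")
a=cv2.resize(p[145:260,220:470],None,fx=3,fy=3);b=cv2.resize(q[140:330,220:470],None,fx=1.2,fy=1.2)
cv2.imwrite("pics/crop.png",np.vstack([a,cv2.copyMakeBorder(b,0,0,0,a.shape[1]-b.shape[1],0)]))
E
```

```text
nl top [473. 182.] z 82.0 c [477. 192.] r 24 64
nl side [473. 182.] z 82.0 c [480. 189.] r 27 78
fl top [611. 180.] z 117.0 c [616. 186.] r 24 68
fl side [611. 180.] z 118.0 c [616. 183.] r 26 69
fr top [588.  40.] z 117.0 c [594.  39.] r 24 66
fr side [588.  40.] z 117.0 c [594.  38.] r 26 91
nr top [472.  50.] z 118.0 c [474.  53.] r 24 63
nr side [472.  50.] z 117.0 c [474.  53.] r 26 97
mush top [ 479. -285.] z 90.0 c [ 482. -288.] r 21 131
mush side [ 479. -285.] z 91.0 c [ 482. -290.] r 21 163
acc top [ 462. -361.] z 69.0 c [ 465. -365.] r 20 65
acc side [ 462. -361.] z 70.0 c [ 463. -364.] r 21 101
```

View pics/crop.png

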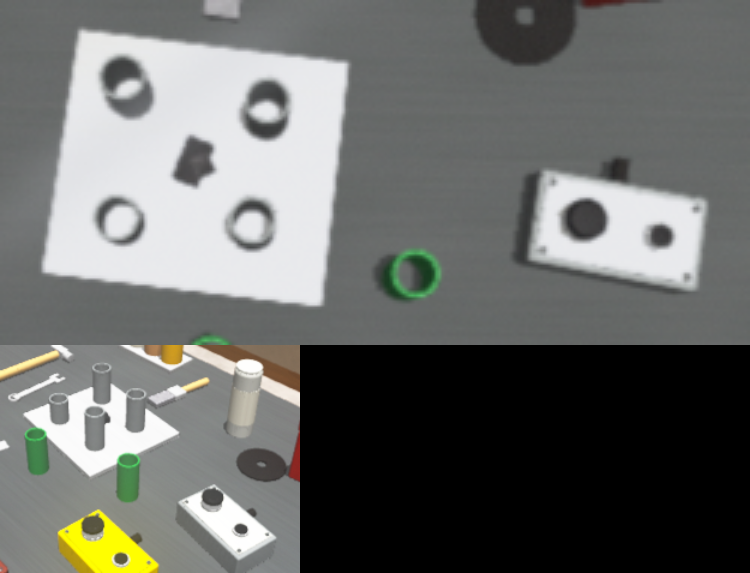

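The short pipe is at top pixel (260,218). Its rim measures z=82 against 117 for the other three, and its centre is about (477,191). The crop shows it standing lower than the rest, in the near-left corner of the plate. The mushroom, the wider button on the grey box, is at about (482,-289) with its top at z≈89. Next I go over the short pipe with the fingers shut.

>>> send_rows([
  {"tx": -0.01, "ty": -0.008},
  {"tx": -0.035, "ty": -0.027},
  {"tx": -0.07, "ty": -0.055},
  {"tx": -0.105, "ty": -0.082},
  {"tx": -0.14, "ty": -0.11},
  {"tx": -0.175, "ty": -0.137},
  {"tx": -0.21, "ty": -0.165},
  {"tx": -0.245, "ty": -0.192},
  {"tx": -0.28, "ty": -0.22},
  {"tx": -0.315, "ty": -0.247},
  {"tx": -0.34, "ty": -0.267},
  {"tx": -0.35, "ty": -0.275},
  {"tx": -0.354, "ty": -0.278},
  {"tx": -0.354, "ty": -0.278},
  {"tx": -0.354, "ty": -0.278},
  {"tx": -0.354, "ty": -0.278},
], hand=0.0)

```text
invalid input at $.motion[0]: expected keys tx, ty, tz, rx, ry, rz
```

>>> send_rows([
  {"tx": -0.01, "ty": -0.008, "tz": 0, "rx": 0, "ry": 0, "rz": 0},
  {"tx": -0.035, "ty": -0.027, "tz": 0, "rx": 0, "ry": 0, "rz": 0},
  {"tx": -0.07, "ty": -0.055, "tz": 0, "rx": 0, "ry": 0, "rz": 0},
  {"tx": -0.105, "ty": -0.082, "tz": 0, "rx": 0, "ry": 0, "rz": 0},
  {"tx": -0.14, "ty": -0.11, "tz": 0, "rx": 0, "ry": 0, "rz": 0},
  {"tx": -0.175, "ty": -0.137, "tz": 0, "rx": 0, "ry": 0, "rz": 0},
  {"tx": -0.21, "ty": -0.165, "tz": 0, "rx": 0, "ry": 0, "rz": 0},
  {"tx": -0.245, "ty": -0.192, "tz": 0, "rx": 0, "ry": 0, "rz": 0},
  {"tx": -0.28, "ty": -0.22, "tz": 0, "rx": 0, "ry": 0, "rz": 0},
  {"tx": -0.315, "ty": -0.247, "tz": 0, "rx": 0, "ry": 0, "rz": 0},
  {"tx": -0.34, "ty": -0.267, "tz": 0, "rx": 0, "ry": 0, "rz": 0},
  {"tx": -0.35, "ty": -0.275, "tz": 0, "rx": 0, "ry": 0, "rz": 0},
  {"tx": -0.354, "ty": -0.278, "tz": 0, "rx": 0, "ry": 0, "rz": 0},
  {"tx": -0.354, "ty": -0.278, "tz": 0, "rx": 0, "ry": 0, "rz": 0},
  {"tx": -0.354, "ty": -0.278, "tz": 0, "rx": 0, "ry": 0, "rz": 0},
  {"tx": -0.354, "ty": -0.278, "tz": 0, "rx": 0, "ry": 0, "rz": 0},
], hand=0.0)

```text
clock: 2.1
tcp_pos: [476.4, 191.5, 231.2]
eef_rot: [-3.142, -0.0, 2.713]
ft_force: [-0.1, -0.8, 0.3]
gripper_width: 0.0
grasp_force: 0.0
```

Run:
```python
from h import *
p,d=capture("side");t,dt=capture("top")
cv2.imwrite("pics/s1.png",np.hstack([cv2.resize(p[80:260,200:400],None,fx=2,fy=2),cv2.resize(t[120:300,200:400],None,fx=2,fy=2)]))
```

```text
(no output)
```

View pics/s1.png

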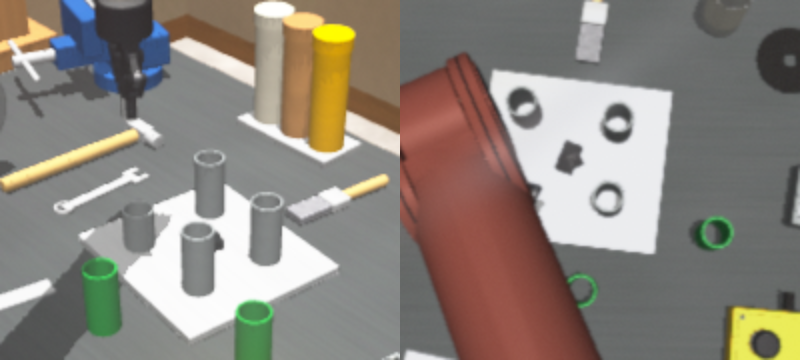

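The side view shows the shut fingertips at crop (131,113), about straight above the short pipe's rim at (139,205). I descend to TCP z≈112 and hold.

>>> send_rows([
  {"tx": 0, "ty": 0, "tz": 0.01, "rx": 0, "ry": 0, "rz": 0},
  {"tx": 0, "ty": 0, "tz": 0.03, "rx": 0, "ry": 0, "rz": 0},
  {"tx": 0, "ty": 0, "tz": 0.055, "rx": 0, "ry": 0, "rz": 0},
  {"tx": 0, "ty": 0, "tz": 0.08, "rx": 0, "ry": 0, "rz": 0},
  {"tx": 0, "ty": 0, "tz": 0.1, "rx": 0, "ry": 0, "rz": 0},
  {"tx": 0, "ty": 0, "tz": 0.112, "rx": 0, "ry": 0, "rz": 0},
  {"tx": 0, "ty": 0, "tz": 0.119, "rx": 0, "ry": 0, "rz": 0},
  {"tx": 0, "ty": 0, "tz": 0.119, "rx": 0, "ry": 0, "rz": 0},
])

```text
clock: 3.2
tcp_pos: [476.8, 190.6, 112.2]
eef_rot: [-3.141, -0.0, 2.712]
ft_force: [-0.5, 0.8, -0.6]
gripper_width: 0.002
grasp_force: 0.0
```

Run:
```python
from h import *
p,d=capture("side")
cv2.imwrite("pics/s2.png",cv2.resize(p[110:240,220:370],None,fx=4,fy=4))
print(observe()["tcp_pos"])
```

```text
[477.06241806 190.70040863 112.64605055]
```

View pics/s2.png

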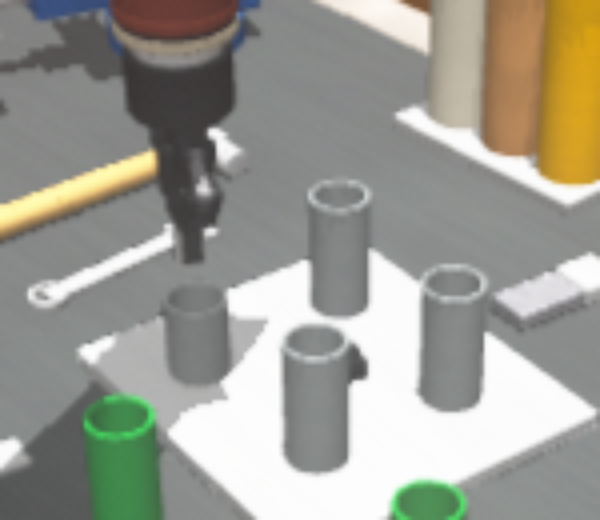

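The tip at crop (191,262) sits centred over the short pipe's rim at (196,297) with clear air between. I hold here for 2.5 s.

>>> send_rows([
  {"tx": 0, "ty": 0, "tz": 0, "rx": 0, "ry": 0, "rz": 0},
  {"tx": 0, "ty": 0, "tz": 0, "rx": 0, "ry": 0, "rz": 0},
  {"tx": 0, "ty": 0, "tz": 0, "rx": 0, "ry": 0, "rz": 0},
  {"tx": 0, "ty": 0, "tz": 0, "rx": 0, "ry": 0, "rz": 0},
  {"tx": 0, "ty": 0, "tz": 0, "rx": 0, "ry": 0, "rz": 0},
  {"tx": 0, "ty": 0, "tz": 0, "rx": 0, "ry": 0, "rz": 0},
  {"tx": 0, "ty": 0, "tz": 0, "rx": 0, "ry": 0, "rz": 0},
  {"tx": 0, "ty": 0, "tz": 0, "rx": 0, "ry": 0, "rz": 0},
  {"tx": 0, "ty": 0, "tz": 0, "rx": 0, "ry": 0, "rz": 0},
  {"tx": 0, "ty": 0, "tz": 0, "rx": 0, "ry": 0, "rz": 0},
  {"tx": 0, "ty": 0, "tz": 0, "rx": 0, "ry": 0, "rz": 0},
  {"tx": 0, "ty": 0, "tz": 0, "rx": 0, "ry": 0, "rz": 0},
  {"tx": 0, "ty": 0, "tz": 0, "rx": 0, "ry": 0, "rz": 0},
  {"tx": 0, "ty": 0, "tz": 0, "rx": 0, "ry": 0, "rz": 0},
  {"tx": 0, "ty": 0, "tz": 0, "rx": 0, "ry": 0, "rz": 0},
  {"tx": 0, "ty": 0, "tz": 0, "rx": 0, "ry": 0, "rz": 0},
  {"tx": 0, "ty": 0, "tz": 0, "rx": 0, "ry": 0, "rz": 0},
  {"tx": 0, "ty": 0, "tz": 0, "rx": 0, "ry": 0, "rz": 0},
  {"tx": 0, "ty": 0, "tz": 0, "rx": 0, "ry": 0, "rz": 0},
  {"tx": 0, "ty": 0, "tz": 0, "rx": 0, "ry": 0, "rz": 0},
])

```text
clock: 5.75
tcp_pos: [476.8, 190.6, 112.3]
eef_rot: [-3.142, 0.0, 2.712]
ft_force: [0.5, 0.4, -0.4]
gripper_width: 0.002
grasp_force: 0.0
```

>>> send_rows([
  {"tx": 0, "ty": 0, "tz": -0.02, "rx": 0, "ry": 0, "rz": 0},
  {"tx": 0, "ty": 0, "tz": -0.06, "rx": 0, "ry": 0, "rz": 0},
  {"tx": 0, "ty": 0, "tz": -0.1, "rx": 0, "ry": 0, "rz": 0},
  {"tx": 0, "ty": 0, "tz": -0.13, "rx": 0, "ry": 0, "rz": 0},
  {"tx": -0.005, "ty": -0.011, "tz": -0.14, "rx": 0, "ry": 0, "rz": 0},
  {"tx": -0.018, "ty": -0.038, "tz": -0.14, "rx": 0, "ry": 0, "rz": 0},
  {"tx": -0.035, "ty": -0.075, "tz": -0.14, "rx": 0, "ry": 0, "rz": 0},
  {"tx": -0.055, "ty": -0.117, "tz": -0.14, "rx": 0, "ry": 0, "rz": 0},
  {"tx": -0.075, "ty": -0.159, "tz": -0.14, "rx": 0, "ry": 0, "rz": 0},
  {"tx": -0.095, "ty": -0.202, "tz": -0.14, "rx": 0, "ry": 0, "rz": 0},
  {"tx": -0.115, "ty": -0.244, "tz": -0.14, "rx": 0, "ry": 0, "rz": 0},
  {"tx": -0.135, "ty": -0.287, "tz": -0.14, "rx": 0, "ry": 0, "rz": 0},
  {"tx": -0.155, "ty": -0.33, "tz": -0.14, "rx": 0, "ry": 0, "rz": 0},
  {"tx": -0.173, "ty": -0.368, "tz": -0.14, "rx": 0, "ry": 0, "rz": 0},
  {"tx": -0.188, "ty": -0.4, "tz": -0.14, "rx": 0, "ry": 0, "rz": 0},
  {"tx": -0.199, "ty": -0.423, "tz": -0.14, "rx": 0, "ry": 0, "rz": 0},
  {"tx": -0.2045, "ty": -0.434, "tz": -0.14, "rx": 0, "ry": 0, "rz": 0},
  {"tx": -0.2045, "ty": -0.434, "tz": -0.14, "rx": 0, "ry": 0, "rz": 0},
  {"tx": -0.2045, "ty": -0.434, "tz": -0.14, "rx": 0, "ry": 0, "rz": 0},
])

```text
clock: 8.12
tcp_pos: [482.0, -288.0, 252.0]
eef_rot: [3.141, -0.001, 2.713]
ft_force: [0.2, -0.0, -0.4]
gripper_width: -0.001
grasp_force: 0.0
```

>>> send_rows([
  {"tx": 0, "ty": 0, "tz": 0.015, "rx": 0, "ry": 0, "rz": 0},
  {"tx": 0, "ty": 0, "tz": 0.045, "rx": 0, "ry": 0, "rz": 0},
  {"tx": 0, "ty": 0, "tz": 0.08, "rx": 0, "ry": 0, "rz": 0},
  {"tx": 0, "ty": 0, "tz": 0.11, "rx": 0, "ry": 0, "rz": 0},
  {"tx": 0, "ty": 0, "tz": 0.135, "rx": 0, "ry": 0, "rz": 0},
  {"tx": 0, "ty": 0, "tz": 0.147, "rx": 0, "ry": 0, "rz": 0},
  {"tx": 0, "ty": 0, "tz": 0.147, "rx": 0, "ry": 0, "rz": 0},
  {"tx": 0, "ty": 0, "tz": 0.147, "rx": 0, "ry": 0, "rz": 0},
])

```text
clock: 9.12
tcp_pos: [482.4, -289.3, 106.2]
eef_rot: [3.142, 0.001, 2.712]
ft_force: [-0.2, 0.6, -0.1]
gripper_width: -0.005
grasp_force: 0.0
```

Run:
```python
from h import *
p,d=capture("side")
cv2.imwrite("pics/s3.png",cv2.resize(p[200:340,340:490],None,fx=4,fy=4))
print(observe()["tcp_pos"],observe()["ft_force"])
```

```text
[ 482.45122349 -289.3631067   106.29079778] [-0.28809627 -0.73236001 -0.08528332]
```

View pics/s3.png

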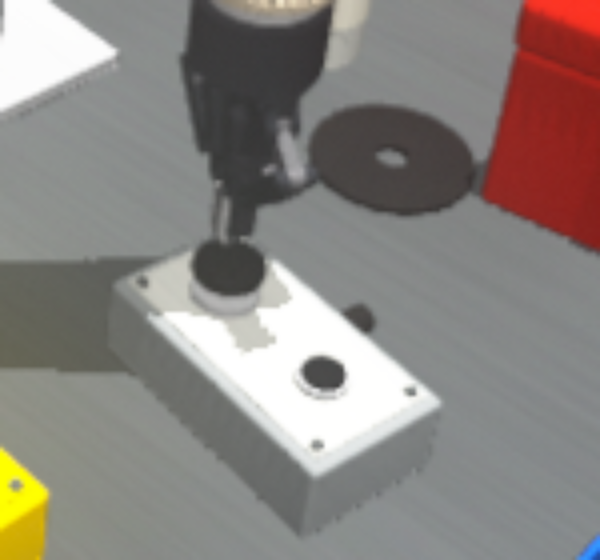

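The fingertips at crop (237,235) hang centred above the mushroom at (228,268), and the small button at (322,373) is well clear. I press gently.

>>> send_rows([
  {"tx": 0, "ty": 0, "tz": 0.006, "rx": 0, "ry": 0, "rz": 0},
  {"tx": 0, "ty": 0, "tz": 0.012, "rx": 0, "ry": 0, "rz": 0},
  {"tx": 0, "ty": 0, "tz": 0.016, "rx": 0, "ry": 0, "rz": 0},
  {"tx": 0, "ty": 0, "tz": 0.018, "rx": 0, "ry": 0, "rz": 0},
  {"tx": 0, "ty": 0, "tz": 0.02, "rx": 0, "ry": 0, "rz": 0},
  {"tx": 0, "ty": 0, "tz": 0.022, "rx": 0, "ry": 0, "rz": 0},
  {"tx": 0, "ty": 0, "tz": 0.024, "rx": 0, "ry": 0, "rz": 0},
  {"tx": 0, "ty": 0, "tz": 0.024, "rx": 0, "ry": 0, "rz": 0},
])

```text
clock: 10.18
tcp_pos: [482.0, -289.3, 81.2]
eef_rot: [-3.141, 0.0, 2.712]
ft_force: [-0.0, 0.1, 0.4]
gripper_width: 0.004
grasp_force: 0.0
```

>>> send_rows([
  {"tx": 0, "ty": 0, "tz": 0.0005, "rx": 0, "ry": 0, "rz": 0},
  {"tx": 0, "ty": 0, "tz": 0.001, "rx": 0, "ry": 0, "rz": 0},
  {"tx": 0, "ty": 0, "tz": 0.0015, "rx": 0, "ry": 0, "rz": 0},
  {"tx": 0, "ty": 0, "tz": 0.002, "rx": 0, "ry": 0, "rz": 0},
])

```text
clock: 10.68
tcp_pos: [482.2, -289.4, 80.1]
eef_rot: [3.141, 0.001, 2.712]
ft_force: [-3.8, 2.7, 14.5]
gripper_width: -0.001
grasp_force: 7.3
```

The force rises to 14.5 N at z=80, so the button is on its stop. I hold briefly, then retreat.

>>> send_rows([
  {"tx": 0, "ty": 0, "tz": 0.0005, "rx": 0, "ry": 0, "rz": 0},
  {"tx": 0, "ty": 0, "tz": 0.0005, "rx": 0, "ry": 0, "rz": 0},
  {"tx": 0, "ty": 0, "tz": 0.0005, "rx": 0, "ry": 0, "rz": 0},
  {"tx": 0, "ty": 0, "tz": -0.005, "rx": 0, "ry": 0, "rz": 0},
  {"tx": 0, "ty": 0, "tz": -0.03, "rx": 0, "ry": 0, "rz": 0},
  {"tx": 0, "ty": 0, "tz": -0.07, "rx": 0, "ry": 0, "rz": 0},
  {"tx": 0, "ty": 0, "tz": -0.11, "rx": 0, "ry": 0, "rz": 0},
  {"tx": 0, "ty": 0, "tz": -0.14, "rx": 0, "ry": 0, "rz": 0},
  {"tx": 0, "ty": 0, "tz": -0.15, "rx": 0, "ry": 0, "rz": 0},
  {"tx": 0, "ty": 0, "tz": -0.15, "rx": 0, "ry": 0, "rz": 0},
  {"tx": 0, "ty": 0, "tz": -0.15, "rx": 0, "ry": 0, "rz": 0},
])

```text
clock: 12.05
tcp_pos: [481.3, -288.7, 227.9]
eef_rot: [-3.141, -0.002, 2.712]
ft_force: [0.6, 0.1, -0.2]
gripper_width: 0.001
grasp_force: 0.0
```

Run:
```python
from h import *
p,d=capture("side");S=deproj("side",d).reshape(-1,3)
S0=deproj("side",np.load("side_d.npy")).reshape(-1,3)
for a in(S0,S):
    for c in((482,-289),(464,-372)):
        b=a[(np.hypot(a[:,0]-c[0],a[:,1]-c[1])<13)&(a[:,2]<110)];print(c,np.median(b[:,2]),len(b))
s=observe();print(s["tcp_pos"],s["ft_force"])
cv2.imwrite("pics/s4.png",p)
```

```text
(482, -289) 87.53178642526855 84
(464, -372) 66.22278947443712 99
(482, -289) 80.31205210777043 66
(464, -372) 66.13988591690128 101
[ 481.29338798 -288.73939596  227.95518774] [ 0.23378835 -0.71437944 -0.21594512]
```

View pics/s4.png

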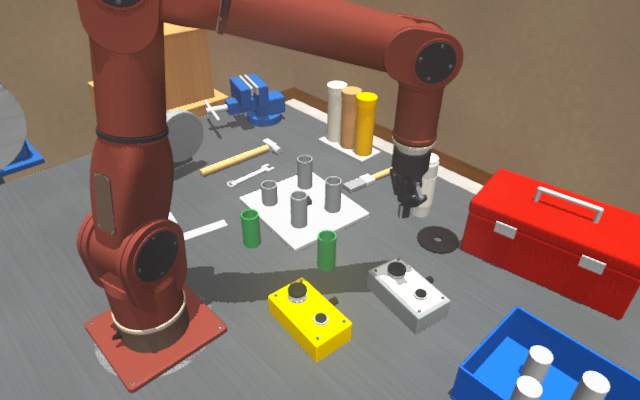

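The mushroom at (397,269) now measures z=80.3, which is fully in. The small button at (420,294) is unchanged, and the pipes around (300,190) and the bystanders stand as before. I hand the job in.

```bash
python3 -c "from bench import *;print(finish_job())"
```

```text
the job is handed in; nothing more can be done
None
```

I held the fingertips about 3 cm above the short pipe for over two seconds, then pushed the grey box's mushroom button fully in, with no sign that anything else moved; the job is handed in, but no verdict was shown.

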